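# Press the last brass bush home on the indexing press

### The arm

A 6-joint arm with a two-finger parallel gripper is mounted at the origin on a cart in front of the work surface, level with it; the furniture and walls round the work are solid. World frame = base frame: x ahead of the robot, y to its left, z up, the work surface at z = 0. Lengths are in m, angles in rad, forces in N, time in s.
With the tool pointing down it reaches from about 0.225 to 0.875 m from the base axis. Payload 3.4 kg.
Tool frame: the origin (TCP) lies on the centre line of the jaws, within the pads' length; the fingertips stand r.tcp_to_tips ahead of it and the grasp point (between the pads) is the TCP (r.tcp_to_tips is the distance from the TCP to the fingertips, in m); y points along the fingers, z is the direction in which the jaws open and shut, and the axes are right-handed (so a half turn about y gives the same grasp; the last joint's range is limited). The gripper opens to 85 mm and grips with 20 to 120 N. Pads are 22 mm wide; open, the fingers measure 114 mm over their backs; the gripper's body (76 mm by 85 mm) begins 54 mm behind the grasp point. The pads swing forward as they close: fully open they stand 13 mm farther back than shut.
Start: joints at [1.163, 0.276, 1.505, -0, 1.361, -0.121], TCP at [0.163, 0.552, 0.25] pointing down, gripper open.
Joint ranges: [-2.89, 2.89], [-0.75, 2.08], [0.22, 2.7], [-1.18, 4.32], [0.11, 2.71], [-2.7, 2.7]. Speed limits (rad/s): [2.57, 2.57, 3.14, 3.14, 3.14, 3.14].

### API

Orientations are given as a 3x3 rotation matrix whose columns are the frame's x, y, z axes.
In Python, from cell import r gives the robot as it stands.
- The arm moves only by the shell command python3 -m creep 'ROWS' [OPENING] [FORCE]. ROWS is JSON, one flat list of numbers, 6 for each row, row after row: the shift along the world's x, y, z in mm, then the turn, a rotation vector about the world's x, y, z in degrees. In form: [dx, dy, dz, rx, ry, rz, dx, dy, dz, rx, ry, rz, ...]. A call has 1 to 8 rows; each row is the pose to reach, as a shift and turn from the pose measured when the call began; what a row does not reach only later rows make up. A row lasts 1/10 s, in which the tool goes at most 50 mm and 8.59 degrees, less where a joint would pass 70% of its speed; a pose out of reach is approached as far as the arm can. A call with a gripper value outside its range is refused whole. OPENING is the opening, from -1 (shut) to 1 (fully open), set as the call begins (- or left out, the last holds). The fingers move at their own pace and stop on an object; FORCE is the grip in N (left out, the last holds). Time passes only in rows, so rows that repeat a pose let the fingers close. It gives the time, the measured TCP pose, the force and the opening at its end, in the units of the state.
- r.get_state(): the state, without advancing time (a new reading comes with each control period).
- r.get_image(name): name is "scene" or "side" or "wrist"; returns a dict with "img" (420x560x3 uint8, blue, green, red), "z_map" (420x560 float32, m along the optical axis (not along the pixel's ray), 0 where there is no reading), "vertical_fov" (degrees; the focal length in pixels is half the picture's height over the tangent of half this angle, whatever the lens; pixels are square), "cx", "cy" (the principal point, pixels), "cam_to_world" (4x4, takes a point from camera to world coordinates). Camera axes: x right, y up, looking along -z (the intrinsics and any distortion apply to the point x, -y, -z); pixel columns grow to the right and rows downward; lengths in m; the calibration is good to about 2 mm. A picture is of the moment at which its call begins.
- r.close_job(): hands the job in, once; it reports no verdict.
The state is a dict: "time_s": time; "joint_positions": joint angles; "dq": joint speeds; "tau": joint torques, N m; "tool_pos": TCP position; "eef_rot": TCP orientation; "force": force on the tool from outside, world axes, zero at the start; "ft_torque": the same for the moment, N m; "gripper_width": finger opening in m.
Only numpy, scipy, OpenCV 4.12 (cv2) and the standard library are available. Lean on these libraries where they do the work, as an engineer would, in place of code of your own. Each camera call takes 0.05 s, during which the arm holds its last target.

### The job

Five of the six brass bushes in the round wooden punch stand are already pressed in; one still stands proud. Turn the indexing table by its black knob, anticlockwise seen from above, until the proud bush is right under the ram and the table has clicked into its notch there. Then pull the press lever down until the flange of the bush sits fully home on the wood, let the lever return all the way up, and leave the other things on the table where they are.

Things in the scene. Friction and masses are not known exactly. Their poses are not given: they have to be found in the camera images.
- press: dark teal iron bench press, fixed, base 295 x 200 x 14 mm. Origin at bench height under the axis of the indexing table; x points from the front (spring plunger) to the column, z up, y left seen from the front. Head and column: x = +28 to +154 mm, y within 29 mm, head 97 to 144 mm high, ram top 153 mm. Lever axle along y at x = +84, z = +117 mm, lever on the right, y = -40 to -118 mm
- table_axis (a point): point on the upright axis of the indexing table, 88 mm above the bench (knob height). Table: aluminium plate of 95 mm radius, top 36 mm above the bench, six V-notches in its rim. On it, turning with it, the round wooden punch stand: 132 mm in diameter, top 62 mm above the bench, six bushes 60 degrees apart on a circle of 46 mm radius
- knob (a point): middle of the round upright black knob, 22 mm in diameter, 32 mm high, on a 10 mm steel stem near the rim of the indexing table: 83 mm from its axis, 88 mm above the bench, 205 degrees anticlockwise of the proud bush. Fixed to the table; being round, it may turn between the fingers
- index_table (a joint): angle of the indexing table, anticlockwise from above positive, -2.3 to 0.5; 0 = proud bush right under the ram; starts at -1.92 to -0.79. A spring plunger clicks into a V-notch each 60 degrees (-1.047, 0); within about 0.05 rad of a notch it pulls a released table in, elsewhere the table stays as left. About 1 N at the knob turns it between notches, 8 N leaves a notch
- bush_top (a point): middle of the top of the proud brass bush, flange 22 mm in diameter and 2 mm thick, held upright by a stiff press fit
- bush (a joint): how far the bush has been pressed in (m): 0 to 0.001 at the start, 0.010 when its flange lies on the wood. It takes about 40 N at the ram
- ram_face (a point): middle of the lower face of the steel ram, 18 mm in diameter, at x = +46 mm, y = 0 of the press; 88 mm above the bench when up, 14 mm above the top of the proud bush
- lever_grip (a point): middle of the black grip of the press lever: a level round bar, 16 mm in diameter, 62 mm long, along y of the press, 87 mm to its right, 130 mm from the axle, 243 mm above the bench when up; free all round but for the 10 mm lever arm, 40 mm inward of the grip's middle
- press_lever (a joint): angle of the press lever: 0 = up (arm 75 degrees above level, leaning to the front), grows as the grip is pulled to the front and down in an arc, at most 1.25. Ram goes down 21.8 mm per rad, meets the bush at about 0.64; bush home at about 1.10. Let go, a spring lifts it back to 0. Takes about 4 N at the grip, about 12 N while pressing
- punch_a: steel chasing punch, 10 x 115 x 10 mm, lying loose on the right; leave it alone
- punch_b: steel chasing punch, 9 x 110 x 8 mm, lying loose on the right; leave it alone
- tape_center (a point): middle of a roll of masking tape, 68 mm in diameter, 24 mm high, lying loose on the left; leave it alone
- sanding_block: emery-wrapped block, 38 x 72 x 24 mm, lying loose at the left rear; leave it alone

How it is judged:
On the way, in this order (a step that is already met when the one before it is completed fails the run):
1. the proud bush has been brought under the ram, the table resting in its notch, the bush not yet pressed (value of joint index_table between -0.03 and 0.03 rad and value of joint bush below 0.003 m), for 0.2 s.
2. the bush has been pressed home with the lever (value of joint bush above 0.009 m and value of joint press_lever above 0.95 rad), for 0.1 s.
At the end, for the whole second after the job is handed in: the indexing table rests in its notch with the bush under the ram (within 0.03 rad), the bush is pressed in to within 1 mm of its flange lying on the wood, and the press lever is back up (within 0.1 rad) (value of joint index_table between -0.03 and 0.03 rad and value of joint bush above 0.009 m and value of joint press_lever below 0.1 rad); the robot touches nothing.
It fails at once if a punch, the tape or the sanding block was pushed more than 30 mm (distance of any of punch_a, punch_b, tape_center, sanding_block from where it was at the start of the episode above 0.03 m).
It also fails if it takes over 67 s, if anything falls off the work surface, if the arm or the gripper's body presses on something with over 40 N, if the wrist force passes 120 N, or if a joint passes its speed limit or range.

## Working session

There is one attempt and no reset: what is moved stays moved. The work goes in short steps, Python scripts to look and compute and a shell command to move; the robot and the scene stay as the last step left them, time stands still between calls to the robot, and variables do not carry over. Pictures are saved under pics/ and viewed, and the job is handed in when it is done.

```bash
ls; mkdir -p pics; python3 - <<'E'
from cell import r
import cv2,numpy as np
s=r.get_state()
for k,v in s.items(): print(k,np.round(v,3).tolist())
print(r.tcp_to_tips)
for n in ["scene","side","wrist"]:
    d=r.get_image(n); cv2.imwrite(f"pics/{n}0.png",d["img"]); np.savez(f"pics/{n}0.npz",**d)
    print(n,d["vertical_fov"],d["cx"],d["cy"],np.round(d["cam_to_world"],3).tolist(), [k for k in d])
E
```

```text
pics
time_s 0.0
joint_positions [1.163, 0.277, 1.506, -0.0, 1.361, -0.121]
dq [0.001, -0.002, 0.001, -0.001, 0.002, 0.001]
tau [0.001, -41.678, -24.581, 0.0, 0.011, 0.0]
tool_pos [0.162, 0.551, 0.249]
eef_rot [[0.959, -0.001, 0.283], [-0.283, -0.002, 0.959], [-0.0, -1.0, -0.002]]
force [-0.311, 0.356, -0.161]
ft_torque [-0.023, -0.002, 0.002]
gripper_width 0.086
0.019
scene 57.54847653718281 278.8490670319507 211.79032945302555 [[0.843, 0.385, -0.375, 0.184], [-0.537, 0.619, -0.573, -0.582], [0.011, 0.685, 0.729, 0.885], [0.0, 0.0, 0.0, 1.0]] ['img', 'z_map', 'vertical_fov', 'cx', 'cy', 'cam_to_world']
side 43.810813548213346 279.24245585425666 207.37472622163978 [[-0.981, 0.092, -0.171, 0.306], [-0.194, -0.419, 0.887, 1.42], [0.009, 0.903, 0.429, 0.858], [0.0, 0.0, 0.0, 1.0]] ['img', 'z_map', 'vertical_fov', 'cx', 'cy', 'cam_to_world']
wrist 62.36359761483117 280.60733142997253 209.83527354204162 [[0.282, -0.919, -0.275, 0.092], [0.959, 0.27, 0.082, 0.571], [-0.001, -0.287, 0.958, 0.373], [0.0, 0.0, 0.0, 1.0]] ['img', 'z_map', 'vertical_fov', 'cx', 'cy', 'cam_to_world']
```

View pics/scene0.png

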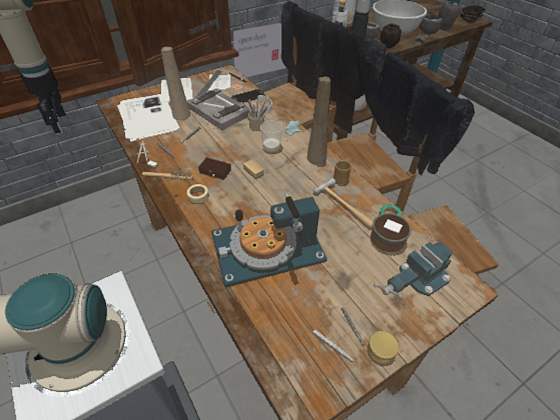

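View pics/side0.png

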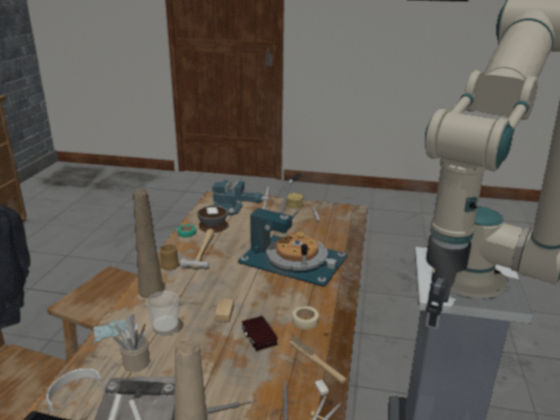

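View pics/wrist0.png

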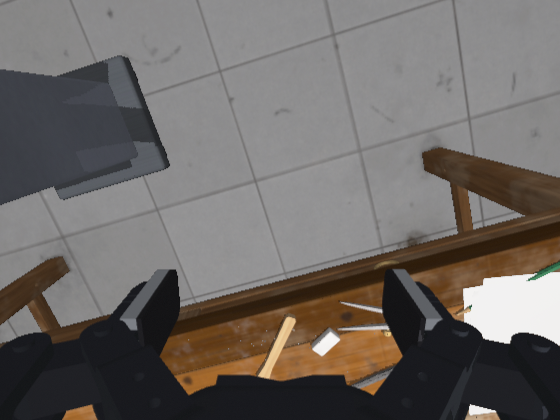

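The scene view shows the press at about (270,240) and the knob at about (240,215). The lever arm is dark, around (290,215) to (295,285). I'll zoom in.

```bash
cat > h.py <<'E'
import numpy as np,cv2
def load(n): return dict(np.load(f"pics/{n}.npz"))
def f(d): return d["img"].shape[0]/2/np.tan(np.radians(float(d["vertical_fov"]))/2)
def rays(d,uv):
    uv=np.atleast_2d(uv).astype(float); F=f(d)
    c=np.c_[(uv[:,0]-d["cx"])/F,-(uv[:,1]-d["cy"])/F,-np.ones(len(uv))]
    T=d["cam_to_world"]; return T[:3,3],c@T[:3,:3].T
def plane(d,uv,z):
    o,v=rays(d,uv); return o+v*((z-o[2])/v[:,2])[:,None]
def cloud(d):
    H,W=d["z_map"].shape; u,v=np.meshgrid(np.arange(W),np.arange(H))
    o,r=rays(d,np.c_[u.ravel(),v.ravel()]); return (o+r*d["z_map"].reshape(-1,1)).reshape(H,W,3)
def proj(d,p):
    T=d["cam_to_world"]; c=(np.atleast_2d(p)-T[:3,3])@T[:3,:3]; F=f(d)
    return np.c_[d["cx"]+F*c[:,0]/-c[:,2],d["cy"]-F*c[:,1]/-c[:,2]]
def grab(name,tag):
    from cell import r
    d=r.get_image(name); np.savez(f"pics/{tag}.npz",**d); cv2.imwrite(f"pics/{tag}.png",d["img"]); return d
E
python3 - <<'E'
from h import *
d=load("scene0"); i=d["img"]
cv2.imwrite("pics/z1.png",cv2.resize(i[180:300,195:345],None,fx=5,fy=5,interpolation=cv2.INTER_CUBIC))
d2=load("side0");cv2.imwrite("pics/z2.png",cv2.resize(d2["img"][190:300,220:370],None,fx=5,fy=5,interpolation=cv2.INTER_CUBIC))
for d in(d,d2):
  P=cloud(d); z=d["z_map"]; print((z==0).mean())
  # bench height check
  m=(abs(P[...,2])<.03)&(z>0); print(np.median(P[m][:,2]))
P=cloud(load("scene0"))
for uv in [(231,280),(323,255),(264,234),(240,215),(330,345)]: print(uv,P[uv[1],uv[0]])
E
```

```text
0.003920068027210884
0.000999888211072053
0.22835884353741498
-5.379674752037378e-05
(231, 280) [ 0.38833355 -0.04177112  0.01637791]
(323, 255) [ 0.64655069 -0.10563896  0.01618327]
(264, 234) [0.52245308 0.00912428 0.07055625]
(240, 215) [0.48971357 0.08401107 0.09799476]
(330, 345) [ 0.50360556 -0.32340741  0.01149786]
```

View pics/z1.png

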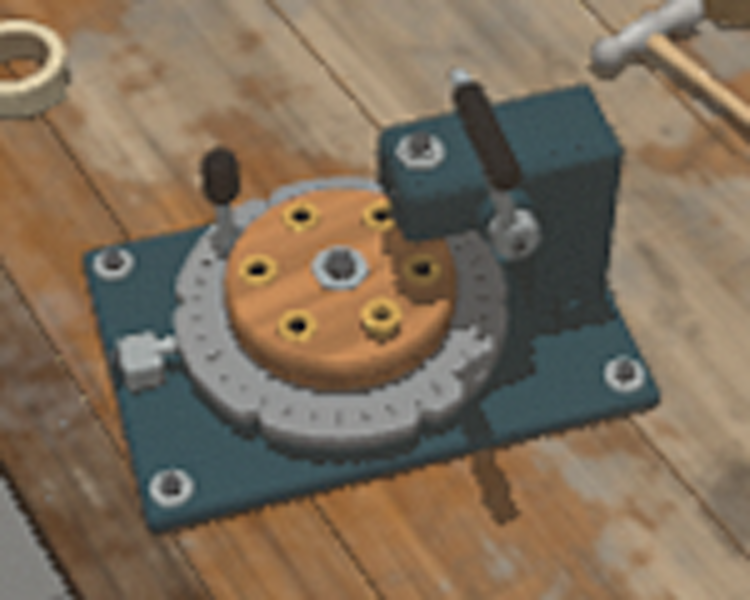

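View pics/z2.png

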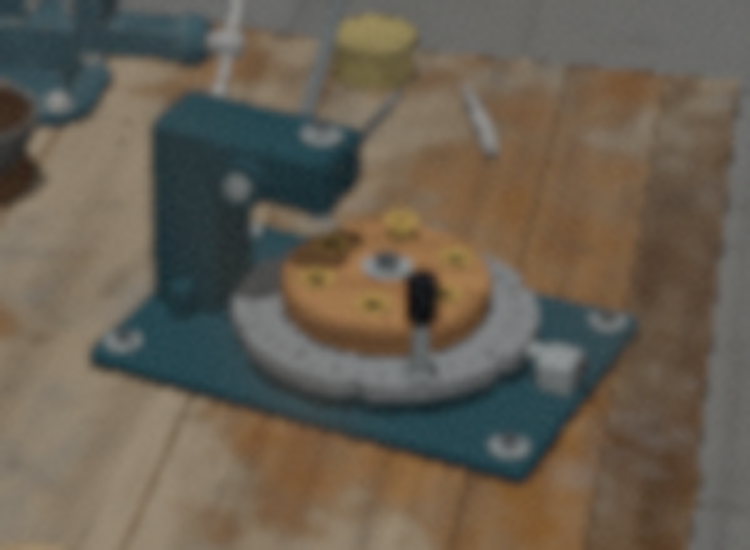

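```bash
python3 - <<'E'
from h import *
for n in ("scene0","side0"):
    d=load(n); P=cloud(d); hsv=cv2.cvtColor(d["img"],cv2.COLOR_BGR2HSV)
    near=(np.hypot(P[...,0]-.52,P[...,1])<.3)&(d["z_map"]>0)
    teal=near&(hsv[...,0]>85)&(hsv[...,0]<110)&(hsv[...,1]>80)&(P[...,2]>.005)&(P[...,2]<.022)
    print(n,teal.sum(),np.median(P[teal][:,2]))
    m=teal.astype(np.uint8); nc,l,st,_=cv2.connectedComponentsWithStats(m,connectivity=8)
    print(sorted(st[1:,4])[-4:])
    q=P[teal][:,:2].astype(np.float32)*1000
    rc=cv2.minAreaRect(q); print("rect",rc,cv2.boxPoints(rc).round(1).tolist())
    # brass, knob, grip
    wood=near&(hsv[...,0]>5)&(hsv[...,0]<18)&(hsv[...,1]>120)&(P[...,2]>.052)&(P[...,2]<.068)
    w=P[wood][:,:2].astype(np.float32)*1000; (c,rad)=cv2.minEnclosingCircle(w); print("wood",wood.sum(),c,rad,np.median(P[wood][:,2]))
    dark=near&(hsv[...,2]<60)&(P[...,2]>.07)&(P[...,2]<.107)&(P[...,1]>.03)
    print("knob",dark.sum(),P[dark].mean(0),P[dark].min(0),P[dark].max(0))
    dark=near&(hsv[...,2]<70)&(hsv[...,1]<110)&(P[...,2]>.18)
    if dark.sum():print("grip",dark.sum(),P[dark].mean(0),P[dark].min(0),P[dark].max(0))
    prd=near&(P[...,2]>.068)&(P[...,2]<.08)&(hsv[...,0]>15)&(hsv[...,0]<35)&(hsv[...,1]>80)
    print("proud",prd.sum(),P[prd].mean(0) if prd.sum() else 0)
E
```

```text
scene0 449 0.01445573438887704
[np.int32(11), np.int32(11), np.int32(83), np.int32(284)]
rect ((532.4829711914062, 13.11932373046875), (192.03646850585938, 288.0474853515625), 75.03999328613281) [[368.6000061035156, -42.5], [646.7999877929688, -116.80000305175781], [696.4000244140625, 68.69999694824219], [418.1000061035156, 143.10000610351562]]
wood 979 (521.0371704101562, 15.361090660095215) 64.2254638671875 0.06222811383321747
knob 57 [0.48758784 0.087953   0.09445152] [0.47855389 0.0835803  0.07665396] [0.49697189 0.09826988 0.10637871]
grip 141 [ 0.54517901 -0.08428706  0.24784982] [ 0.53370205 -0.10955715  0.19227623] [ 0.56686155 -0.04249296  0.25359321]
proud 39 [ 0.52005447 -0.02538111  0.07397338]
side0 912 0.012802603223685927
[np.int32(23), np.int32(77), np.int32(359), np.int32(453)]
rect ((531.517578125, 20.906227111816406), (197.6257781982422, 291.135009765625), 75.04055786132812) [[365.3999938964844, -37.0], [646.5999755859375, -112.0999984741211], [697.7000122070312, 78.80000305175781], [416.3999938964844, 153.89999389648438]]
wood 460 (516.4119262695312, 19.940229415893555) 68.70463562011719 0.0605943272510614
knob 48 [0.48868132 0.09997503 0.09202708] [0.47926316 0.03164561 0.07406267] [0.61833517 0.11068121 0.10596953]
grip 48 [ 0.54144398 -0.07804539  0.2457814 ] [ 0.53163545 -0.11098935  0.23668521] [ 0.55601458 -0.04962443  0.25188108]
proud 23 [ 0.51792428 -0.02792057  0.07162296]
```

```bash
python3 -m creep '[25,-35,0,0,0,-4, 55,-75,0,0,0,-8, 82,-115,0,0,0,-13, 110,-155,0,0,0,-17, 140,-195,0,0,0,-22, 168,-235,0,0,0,-27, 190,-270,0,0,0,-31, 210,-295,0,0,0,-35]' 1
python3 - <<'E'
from cell import r
import numpy as np
s=r.get_state(); print(s["tool_pos"].round(4) if hasattr(s["tool_pos"],"round") else s["tool_pos"], np.round(s["eef_rot"],3).tolist(), s["time_s"])
E
```

```text
time_s: 0.95
tool_pos: [0.3731, 0.2538, 0.2495]
eef_rot: [[0.62, -0.001, 0.785], [-0.785, -0.001, 0.62], [0.0, -1.0, -0.002]]
force: [0.4, 0.8, 0.4]
gripper_width: 0.0853
[0.3731 0.2538 0.2495] [[0.62, -0.001, 0.785], [-0.785, -0.001, 0.62], [0.0, -1.0, -0.002]] 0.95
```

```bash
python3 -m creep '[28,-40,0,0,0,-4, 56,-80,0,0,0,-8, 86,-120,0,0,0,-13, 116,-161,0,0,0,-17, 116,-161,-25,0,0,-17, 116,-161,-55,0,0,-17, 116,-161,-80,0,0,-17,116,-161,-80,0,0,-17]' 
python3 - <<'E'
from h import *
grab("wrist","w1");grab("scene","s1")
E
```

```text
time_s: 1.75
tool_pos: [0.4862, 0.0923, 0.1662]
eef_rot: [[0.363, -0.01, 0.932], [-0.932, -0.001, 0.363], [-0.002, -1.0, -0.01]]
force: [0.1, 1.2, -0.1]
gripper_width: 0.0854
```

View pics/w1.png

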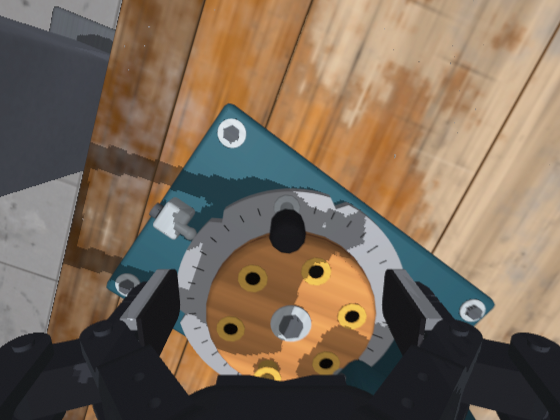

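The wrist view shows the knob top at (287,230), the centre nut at (291,323) and bushes at (253,278), (316,271), (352,316), (326,363), (231,328). The proud bush is at (267,375).

```bash
python3 - <<'E'
from h import *
d=load("w1"); P=cloud(d); hsv=cv2.cvtColor(d["img"],cv2.COLOR_BGR2HSV)
b=plane(d,[(253,278),(316,271.5),(352,316.5),(326,363.5),(231,328.5)],.063)
A=np.c_[2*b[:,:2],np.ones(5)]; x=np.linalg.lstsq(A,(b[:,:2]**2).sum(1),rcond=None)[0]
print("axis",x[:2],"R",np.sqrt(x[2]+x[:2]@x[:2]))
r0=b[:,:2]-x[:2]; print("az mod60",np.degrees(np.arctan2(r0[:,1],r0[:,0]))%60)
m=(d["img"].max(2)<45); m[:180]=0;m[260:]=0;m[:,:255]=0;m[:,320:]=0
nc,l,st,ce=cv2.connectedComponentsWithStats(m.astype(np.uint8)); print(st,ce)
k=m&(P[...,2]>.075)&(P[...,2]<.11)
print(k.sum(),P[k].min(0),P[k].max(0))
top=k&(P[...,2]>.1); print("top",top.sum(),P[top].mean(0),P[top].min(0),P[top].max(0))
c=P[top].mean(0)[:2]-x[:2]; print("knob rel",c,np.hypot(*c),np.degrees(np.arctan2(c[1],c[0])))
w=(hsv[...,1]>110)&(hsv[...,0]<20)&(P[...,2]>.056)&(P[...,2]<.068)
print(cv2.minEnclosingCircle(P[w][:,:2].astype(np.float32)),np.median(P[w][:,2]))
E
```

```text
axis [0.52253449 0.0170721 ] R 0.04595104169027757
az mod60 [28.23539402 28.72646949 28.13611878 28.2636278  28.28996867]
[[     0      0    560    420 233971]
 [   270    209     36     44   1229]] [[279.46009121 209.38802245]
 [287.09764036 230.817738  ]]
1217 [0.47795564 0.0843567  0.07845847] [0.49908406 0.10428494 0.10502477]
top 840 [0.48807321 0.09425553 0.10283928] [0.47836    0.0843567  0.10000145] [0.49846169 0.10325859 0.10502477]
knob rel [-0.03446128  0.07718344] 0.08452728888466443 114.06006549528831
((0.5212603807449341, 0.01926088146865368), 0.06498097628355026) 0.06122632845324813
```

```bash
python3 -m creep '[2,1,-15,0,0,2, 2,1,-30,0,0,2, 2,1,-45,0,0,2, 2,1,-60,0,0,2, 2,1,-76,0,0,2, 2,1,-76,0,0,2, 2,1,-76,0,0,2]' 
python3 -m creep '[0,0,0,0,0,0, 0,0,0,0,0,0, 0,0,0,0,0,0, 0,0,0,0,0,0, 0,0,0,0,0,0,0,0,0,0,0,0, 0,0,0,0,0,0, 0,0,0,0,0,0]' -1 40
python3 - <<'E'
from h import *
grab("wrist","w2")
E
```

```text
time_s: 2.55
tool_pos: [0.4921, 0.094, 0.095]
eef_rot: [[0.396, -0.0, 0.918], [-0.918, -0.001, 0.396], [0.001, -1.0, -0.001]]
force: [-1.0, 0.1, 0.1]
gripper_width: 0.0857
time_s: 3.35
tool_pos: [0.4915, 0.0939, 0.0954]
eef_rot: [[0.396, -0.001, 0.918], [-0.918, -0.001, 0.396], [0.001, -1.0, -0.002]]
force: [-2.7, -1.4, 4.9]
gripper_width: 0.0199
```

View pics/w2.png

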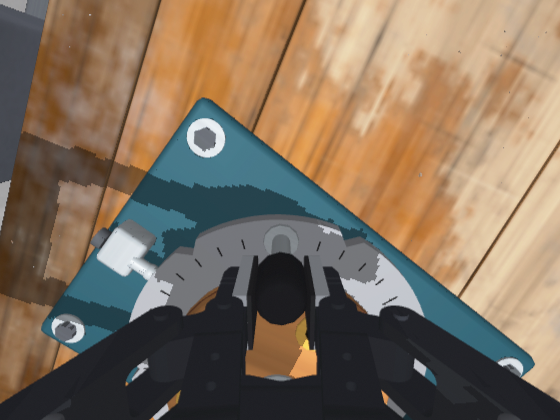

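```bash
cat > arc.py <<'E'
from cell import r; import numpy as np,sys
ax=np.array([521.5,17.2]); s=r.get_state(); p=np.array(s["tool_pos"][:2])*1000-ax
a0=np.degrees(np.arctan2(p[1],p[0])); print("az",a0,"r",np.hypot(*p),"idx deg",a0-190.0)
st=float(sys.argv[1])
for k in range(1,9):
    a=np.radians(min(a0+st*k,float(sys.argv[2]))); q=83*np.array([np.cos(a),np.sin(a)])-p
    print(q.round(1),round(np.degrees(a)-a0,1))
E
python3 arc.py 4 190
```

```text
az 111.39984632064652 r 82.35709117524708 idx deg -78.60015367935348
[-5.6 -1.7] 4.0
[-10.7  -4.4] 8.0
[-15.6  -7.4] 12.0
[-20.4 -10.7] 16.0
[-24.8 -14.4] 20.0
[-29.  -18.4] 24.0
[-33.  -22.7] 28.0
[-36.6 -27.2] 32.0
```

```bash
python3 -m creep '[-5.5,-1.5,0,0,0,4, -10.5,-4.5,0,0,0,8, -15.5,-7.5,0,0,0,12, -20.5,-10.5,0,0,0,16, -25,-14.5,0,0,0,20, -29,-18.5,0,0,0,24, -33,-22.5,0,0,0,28, -36.5,-27,0,0,0,32]'
python3 arc.py 4 190
```

```text
time_s: 4.2
tool_pos: [0.4582, 0.0684, 0.0954]
eef_rot: [[0.824, 0.006, 0.566], [-0.567, 0.001, 0.824], [0.004, -1.0, 0.005]]
force: [4.4, 6.4, -5.1]
gripper_width: 0.0204
az 141.0264373322654 r 81.41459001298429 idx deg -48.9735626677346
[-4.7 -3.6] 4.0
[-7.9 -8.5] 8.0
[-10.7 -13.6] 12.0
[-13.1 -18.8] 16.0
[-15.2 -24.2] 20.0
[-16.9 -29.8] 24.0
[-18.2 -35.4] 28.0
[-19.1 -41.1] 32.0
```

```bash
python3 -m creep '[-4.5,-3.5,0,0,0,4, -8,-8.5,0,0,0,8, -10.5,-13.5,0,0,0,12, -13,-19,0,0,0,16, -15,-24,0,0,0,20, -17,-30,0,0,0,24, -18,-35.5,0,0,0,28, -19,-41,0,0,0,32]'
python3 arc.py 3 190
python3 - <<'E'
from h import *
grab("scene","s3"); d=grab("wrist","w3")
i=load("s3")["img"]; cv2.imwrite("pics/z3.png",cv2.resize(i[180:300,195:345],None,fx=5,fy=5,interpolation=cv2.INTER_CUBIC))
E
```

```text
time_s: 5.0
tool_pos: [0.4409, 0.028, 0.0954]
eef_rot: [[0.999, 0.008, 0.041], [-0.041, 0.006, 0.999], [0.008, -1.0, 0.006]]
force: [3.3, 2.0, -3.8]
gripper_width: 0.0204
az 172.38020291776547 r 81.27026995919 idx deg -17.619797082234527
[-2.2 -4.1] 3.0
[-2.4 -8.4] 6.0
[ -2.4 -12.8] 9.0
[ -2.2 -17.1] 12.0
[ -1.8 -21.4] 15.0
[ -1.2 -25.2] 17.6
[ -1.2 -25.2] 17.6
[ -1.2 -25.2] 17.6
```

View pics/w3.png

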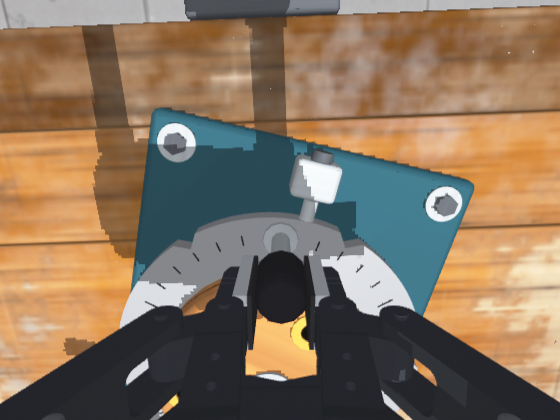

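View pics/z3.png

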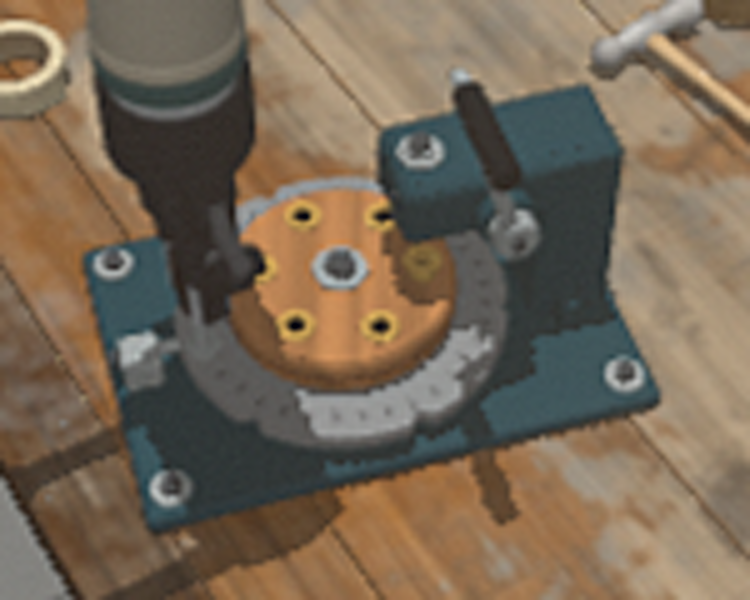

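The knob is still between the pads and the proud bush is nearly under the head. I'll finish the turn slowly.

```bash
python3 -m creep '[-2,-4,0,0,0,3, -2.5,-8.5,0,0,0,6, -2.5,-13,0,0,0,9, -2,-17,0,0,0,12, -2,-21,0,0,0,15, -1,-25,0,0,0,17.5, -1,-25,0,0,0,17.5,-1,-25,0,0,0,17.5]'
python3 arc.py 3 190
```

```text
time_s: 5.9
tool_pos: [0.4414, 0.0035, 0.0954]
eef_rot: [[0.967, 0.009, -0.256], [0.255, 0.009, 0.967], [0.011, -1.0, 0.007]]
force: [5.0, 5.5, -4.1]
gripper_width: 0.0203
az -170.290907668556 r 81.29499712847492 idx deg -360.290907668556
[-0.8 -4.6] 3.0
[ 0.2 -8.8] 6.0
[  1.5 -12.9] 9.0
[  3. -17.] 12.0
[  4.7 -21. ] 15.0
[  6.6 -24.9] 18.0
[  8.8 -28.7] 21.0
[ 11.1 -32.4] 24.0
```

```bash
python3 -m creep '[0,0,0,0,0,0,0,0,0,0,0,0,0,0,0,0,0,0,0,0,0,0,0,0,0,0,0,0,0,0,0,0,0,0,0,0]' 0.3
python3 -m creep '[0,0,20,0,0,0,0,0,50,0,0,0,-20,0,80,0,0,0,-40,0,100,0,0,0,-60,0,100,0,0,0,-60,0,100,0,0,0]'
python3 - <<'E'
from h import *
grab("scene","s4"); d=grab("wrist","w4")
i=load("s4")["img"]; cv2.imwrite("pics/z4.png",cv2.resize(i[180:300,195:345],None,fx=5,fy=5,interpolation=cv2.INTER_CUBIC))
E
```

```text
time_s: 6.5
tool_pos: [0.4413, 0.0034, 0.0954]
eef_rot: [[0.967, 0.009, -0.255], [0.255, 0.009, 0.967], [0.011, -1.0, 0.007]]
force: [0.2, -0.2, -1.2]
gripper_width: 0.0554
time_s: 7.1
tool_pos: [0.3789, 0.0037, 0.1959]
eef_rot: [[0.967, 0.009, -0.255], [0.255, 0.009, 0.967], [0.011, -1.0, 0.007]]
force: [0.5, 0.8, 0.3]
gripper_width: 0.0553
```

View pics/w4.png

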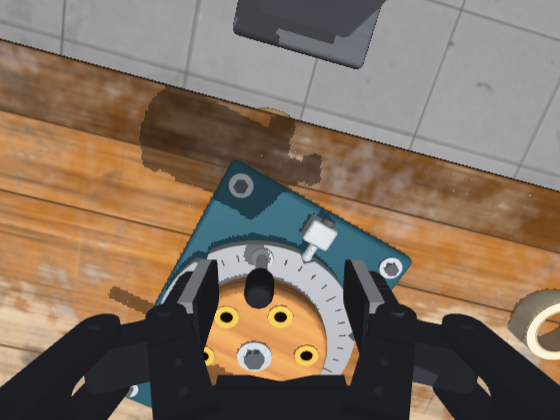

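View pics/z4.png

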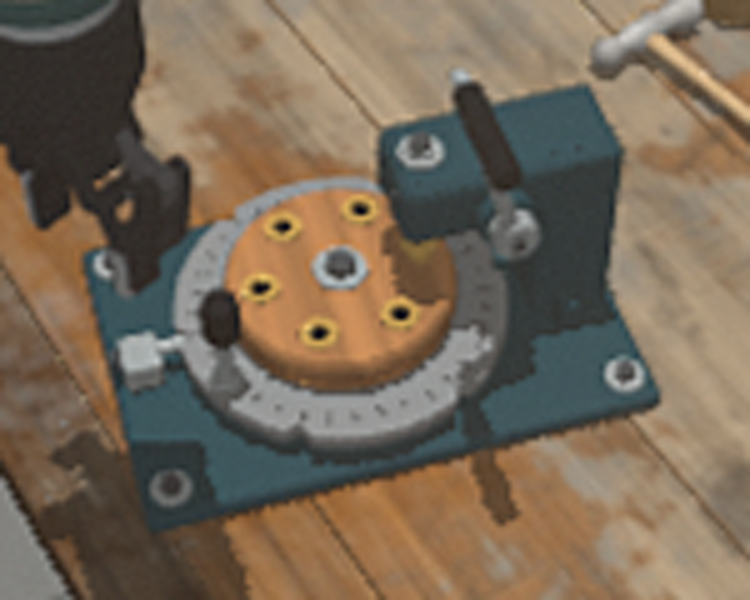

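The knob is now right of the plunger in the front and the proud bush is under the ram. I'll measure the table angle and the press yaw from this view, using the bolts at (241,186) and (391,268), the bushes at (227,317), (280,317) and (306,356), and the nut at (254,356).

```bash
python3 - <<'E'
from h import *
d=load("w4")
b=plane(d,[(241,186),(391,268.5)],.018); v=b[0]-b[1]; print("bolts",b, "len",np.hypot(*v[:2]),"yaw",np.degrees(np.arctan2(v[1],v[0]))+0)
s=load("s4")
u=plane(s,[(195+113/5,180+262/5),(195+171/5,180+487/5),(195+624/5,180+373/5)],.018)
print("scene bolts",u, np.degrees(np.arctan2(*(u[0]-u[1])[1::-1]))-90,np.degrees(np.arctan2(*(u[2]-u[1])[1::-1])))
h=plane(d,[(227,317),(280,317),(306,356)],.063)[:,:2]
A=[521.5,17.2]
e=h*1000-A; print("bush az",np.degrees(np.arctan2(e[:,1],e[:,0])),np.hypot(*e.T))
w=h[2]-h[0]; print(h, np.linalg.norm(w))  # bushes 2 apart
hs=plane(s,[(195+283/5,180+226/5),(195+260/5,180+288/5),(195+318/5,180+332/5),(195+400/5,180+313/5),(195+360/5,180+209/5)],.063)[:,:2]*1000
M=np.c_[2*hs,np.ones(5)]; x=np.linalg.lstsq(M,(hs**2).sum(1),rcond=None)[0]; e=hs-x[:2]
print("scene axis",x[:2],np.hypot(*e.T),"az mod60",np.degrees(np.arctan2(e[:,1],e[:,0]))%60)
# knob top
P=cloud(d); m=(d["img"].max(2)<45)&(P[...,2]>.1)&(P[...,2]<.108); m[:,:240]=0;m[:,280:]=0;m[320:]=0;m[:260]=0
c=P[m].mean(0)[:2]*1000-A; print("knob",m.sum(),c,np.degrees(np.arctan2(c[1],c[0]))%360)
E
```

```text
bolts [[ 0.38627229 -0.03055018  0.018     ]
 [ 0.42895461  0.12645261  0.018     ]] len 0.16270113032201897 yaw -105.20870278126455
scene bolts [[ 0.43123215  0.12503935  0.018     ]
 [ 0.38767661 -0.03296583  0.018     ]
 [ 0.6387694  -0.10072418  0.018     ]] -15.411345587318777 -15.101770023474701
bush az [-135.47283331  164.79290713  103.41522363] [45.34815677 45.21861794 45.67161701]
[[ 0.48917048 -0.01460028]
 [ 0.47786476  0.02906123]
 [ 0.51090389  0.06162543]] 0.07926348459999978
scene axis [523.61515368  16.8141973 ] [45.88718187 46.10422983 45.97850513 45.98502961 46.07814101] az mod60 [44.14022657 45.44924383 44.12755449 44.82005825 44.63715512]
knob 172 [-87.15399546 -15.48569282] 190.0752761905603
```

The index angle is about 0° within 0.7°, from both views: the press yaw is -15.2° and the bush phase -15.4°. Next is the lever. I'll go above the grip with the jaws along press x.

```bash
python3 -m creep '[0,0,20,0,0,-8, 0,0,50,0,0,-16, 0,-10,80,0,0,-24, 0,-20,110,0,0,-32, 10,-30,134,0,0,-40, 35,-40,140,0,0,-48, 60,-50,140,0,0,-56,85,-60,140,0,0,-64]' 1
python3 - <<'E'
from cell import r
import numpy as np
s=r.get_state(); p=s["tool_pos"]; R=np.array(s["eef_rot"]); print(p, s["joint_positions"],"jaw az",np.degrees(np.arctan2(R[1,2],R[0,2])))
print("delta",(np.array([.548,-.080,.335])-p)*1000)
E
```

```text
time_s: 8.0
tool_pos: [0.4689, -0.0573, 0.3354]
eef_rot: [[0.648, 0.014, 0.761], [-0.761, -0.006, 0.648], [0.013, -1.0, 0.007]]
force: [-0.0, 0.1, -0.6]
gripper_width: 0.0856
[ 0.46886323 -0.05734761  0.33535025] [-0.26774173  0.07197078  1.55526244 -0.00192838  1.49981171 -0.97320356] jaw az 40.429496924900704
delta [ 79.13677476 -22.65239242  -0.35024963]
```

```bash
python3 -m creep '[12,-3,0,0,0,-8, 24,-7,0,0,0,-16, 36,-11,0,0,0,-24, 48,-14,0,0,0,-32, 60,-18,0,0,0,-40, 72,-21,0,0,0,-48, 79,-23,0,0,0,-55.5,79,-23,0,0,0,-55.5]'
python3 - <<'E'
from h import *
grab("wrist","w5")
d=grab("scene","s5"); P=cloud(d); i=d["img"]
for n in ("w5","s5"):
    d=load(n); P=cloud(d)
    m=(d["img"].max(2)<60)&(P[...,2]>.2)&(P[...,2]<.262)&(np.hypot(P[...,0]-.548,P[...,1]+.08)<.06)
    print(n,m.sum(),P[m].mean(0),P[m].min(0),P[m].max(0), cv2.minAreaRect(P[m][:,:2].astype(np.float32)*1000))
E
```

```text
time_s: 8.8
tool_pos: [0.5499, -0.0808, 0.3338]
eef_rot: [[-0.26, 0.002, 0.966], [-0.966, -0.014, -0.26], [0.013, -1.0, 0.005]]
force: [-1.0, 0.9, -0.1]
gripper_width: 0.0855
w5 2156 [ 0.54784528 -0.07817376  0.24801304] [ 0.53279273 -0.10974942  0.24147237] [ 0.56216485 -0.04888884  0.25150376] ((547.3696899414062, -79.81631469726562), (61.169620513916016, 15.4506254196167), 74.49380493164062)
s5 130 [ 0.54506378 -0.08488022  0.24853541] [ 0.53324959 -0.11015146  0.2364989 ] [ 0.55865931 -0.05137482  0.25289065] ((546.7689819335938, -80.86642456054688), (58.877647399902344, 14.411542892456055), 74.98621368408203)
```

View pics/w5.png

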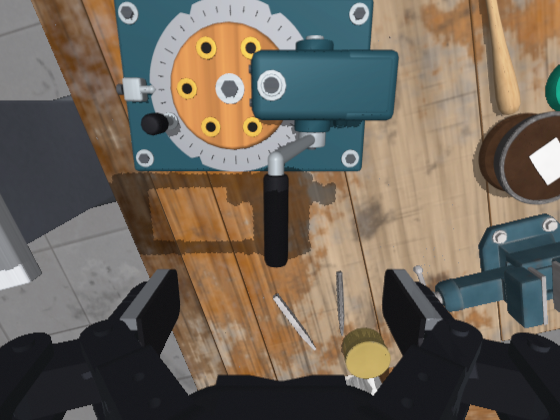

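```bash
python3 -m creep '[-2.5,1,-20,0,0,0, -2.5,1,-40,0,0,0, -2.5,1,-60,0,0,0, -2.5,1,-75,0,0,0, -2.5,1,-90,0,0,0, -2.5,1,-92,0,0,0, -2.5,1,-92,0,0,0]'
python3 -m creep '[0,0,0,0,0,0, 0,0,0,0,0,0, 0,0,0,0,0,0, 0,0,0,0,0,0, 0,0,0,0,0,0,0,0,0,0,0,0, 0,0,0,0,0,0, 0,0,0,0,0,0]' -1 80
python3 - <<'E'
from h import *
grab("wrist","w6")
E
```

```text
time_s: 9.6
tool_pos: [0.5457, -0.0793, 0.2422]
eef_rot: [[-0.256, 0.001, 0.967], [-0.967, -0.014, -0.256], [0.013, -1.0, 0.004]]
force: [0.2, -0.7, 0.8]
gripper_width: 0.0855
time_s: 10.4
tool_pos: [0.5463, -0.0795, 0.2428]
eef_rot: [[-0.256, 0.002, 0.967], [-0.966, -0.014, -0.256], [0.013, -1.0, 0.006]]
force: [1.6, -0.9, 3.0]
gripper_width: 0.0139
```

View pics/w6.png

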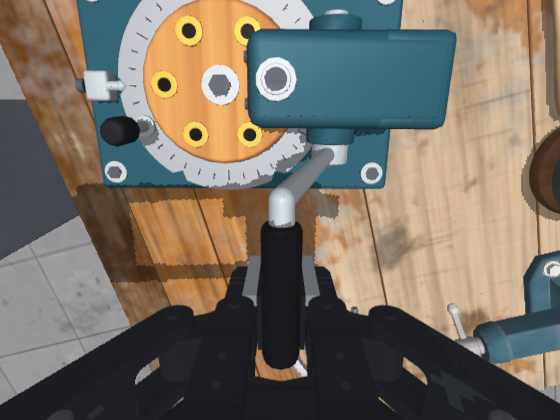

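The pads hold the grip at its middle. Now I'll work out the arc rows.

```bash
cat > lev.py <<'E'
from cell import r; import numpy as np,sys
s=r.get_state(); p=np.array(s["tool_pos"])*1000
G0=np.array([547,-80,243.]); X=np.array([.9655,-.2605,0])
def g(t):
    a=np.radians(75)-t; b=np.radians(75)
    return G0+X*(-130*np.cos(a)+130*np.cos(b))+np.array([0,0,130*(np.sin(a)-np.sin(b))])
ts=np.linspace(-.2,1.4,1601); e=[np.linalg.norm(g(t)-p) for t in ts]; k=int(np.argmin(e)); print("theta~",ts[k],"off",(p-g(ts[k])).round(1))
base=p if len(sys.argv)<4 else g(ts[k])
for i in range(1,9):
    t=min(ts[k]+float(sys.argv[1])*i,float(sys.argv[2])); print(round(t,2),(g(t)-g(ts[k])).round(1))
E
python3 lev.py 0.08 1.18
```

```text
theta~ 0.007000000000000006 off [0.1 0.3 0. ]
0.09 [-9.6  2.6 -3.2]
0.17 [-18.9   5.1  -7.1]
0.25 [-27.8   7.5 -11.8]
0.33 [-36.4   9.8 -17.2]
0.41 [-44.5  12.  -23.3]
0.49 [-52.1  14.1 -30.1]
0.57 [-59.2  16.  -37.5]
0.65 [-65.7  17.7 -45.4]
```

```bash
python3 -m creep '[-9.5,2.5,-3,0,0,0, -19,5,-7,0,0,0, -28,7.5,-12,0,0,0, -36.5,10,-17,0,0,0, -44.5,12,-23.5,0,0,0, -52,14,-30,0,0,0, -59,16,-37.5,0,0,0, -63,17,-42,0,0,0]'
python3 lev.py 0.08 1.18
```

```text
time_s: 11.25
tool_pos: [0.484, -0.0625, 0.2009]
eef_rot: [[-0.256, 0.006, 0.967], [-0.966, -0.015, -0.256], [0.013, -1.0, 0.01]]
force: [5.4, 0.2, 4.7]
gripper_width: 0.0137
theta~ 0.609 off [ 0.5  0.4 -0.3]
0.69 [-6.2  1.7 -8.2]
0.77 [-11.7   3.1 -16.9]
0.85 [-16.5   4.4 -26. ]
0.93 [-20.6   5.5 -35.5]
1.01 [-23.9   6.5 -45.3]
1.09 [-26.5   7.1 -55.4]
1.17 [-28.3   7.6 -65.6]
1.18 [-28.5   7.7 -67. ]
```

```bash
python3 -m creep '[-6,1.5,-8,0,0,0, -11.5,3,-17,0,0,0, -16.5,4.5,-26,0,0,0, -20.5,5.5,-35.5,0,0,0, -24,6.5,-45.5,0,0,0, -26.5,7,-55.5,0,0,0, -27.5,7.5,-60,0,0,0, -27.5,7.5,-60,0,0,0]'
python3 lev.py 0.03 1.2
python3 - <<'E'
from h import *
d=grab("scene","s7");i=d["img"]; cv2.imwrite("pics/z7.png",cv2.resize(i[160:300,195:345],None,fx=4,fy=4,interpolation=cv2.INTER_CUBIC))
E
```

```text
time_s: 12.05
tool_pos: [0.4575, -0.0553, 0.1412]
eef_rot: [[-0.257, 0.009, 0.966], [-0.966, -0.015, -0.256], [0.013, -1.0, 0.012]]
force: [6.1, -0.9, 6.4]
gripper_width: 0.0138
theta~ 1.123 off [ 1.4  0.2 -0.2]
1.15 [-0.6  0.2 -3.8]
1.18 [-1.2  0.3 -7.7]
1.2 [-1.4  0.4 -9.9]
1.2 [-1.4  0.4 -9.9]
1.2 [-1.4  0.4 -9.9]
1.2 [-1.4  0.4 -9.9]
1.2 [-1.4  0.4 -9.9]
1.2 [-1.4  0.4 -9.9]
```

View pics/z7.png

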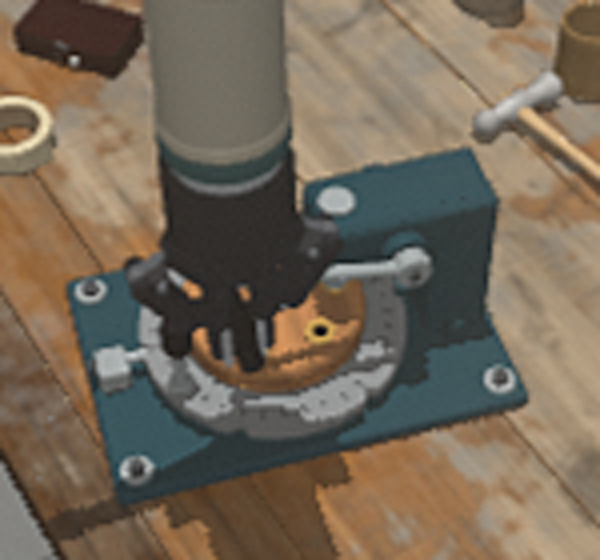

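The lever is at about 1.12 rad. I'll push a little further to feel for the stop.

```bash
python3 -m creep '[-0.5,0,-2,0,0,0,-0.5,0,-4,0,0,0,-0.5,0,-4,0,0,0]'; python3 -m creep '[-0.5,0,-2,0,0,0,-0.5,0,-4,0,0,0,-0.5,0,-4,0,0,0]'; python3 lev.py -0.08 0
```

```text
time_s: 12.4
tool_pos: [0.4569, -0.0551, 0.1379]
eef_rot: [[-0.257, 0.009, 0.966], [-0.966, -0.015, -0.257], [0.012, -1.0, 0.012]]
force: [1.4, -0.2, 9.2]
gripper_width: 0.0135
time_s: 12.7
tool_pos: [0.4566, -0.055, 0.1356]
eef_rot: [[-0.257, 0.01, 0.966], [-0.966, -0.015, -0.257], [0.012, -1.0, 0.014]]
force: [-0.4, 1.3, 17.0]
gripper_width: 0.0138
theta~ 1.1680000000000001 off [ 1.4  0.2 -0.1]
0.0 [ 91.8 -24.8 107.3]
0.0 [ 91.8 -24.8 107.3]
0.0 [ 91.8 -24.8 107.3]
0.0 [ 91.8 -24.8 107.3]
0.0 [ 91.8 -24.8 107.3]
0.0 [ 91.8 -24.8 107.3]
0.0 [ 91.8 -24.8 107.3]
0.0 [ 91.8 -24.8 107.3]
```

```bash
python3 -m creep '[0,0,-3,0,0,0,0,0,-6,0,0,0,0,0,-6,0,0,0]'; python3 lev.py -0.08 0|head -1
python3 - <<'E'
from h import *
d=grab("side","d8");i=d["img"]; cv2.imwrite("pics/z8.png",cv2.resize(i[180:300,220:370],None,fx=5,fy=5,interpolation=cv2.INTER_CUBIC))
E
```

```text
time_s: 13.0
tool_pos: [0.4562, -0.055, 0.1323]
eef_rot: [[-0.257, 0.011, 0.966], [-0.966, -0.016, -0.257], [0.012, -1.0, 0.015]]
force: [-5.6, 0.8, 27.2]
gripper_width: 0.0133
theta~ 1.193 off [ 1.4  0.2 -0.2]
```

View pics/z8.png

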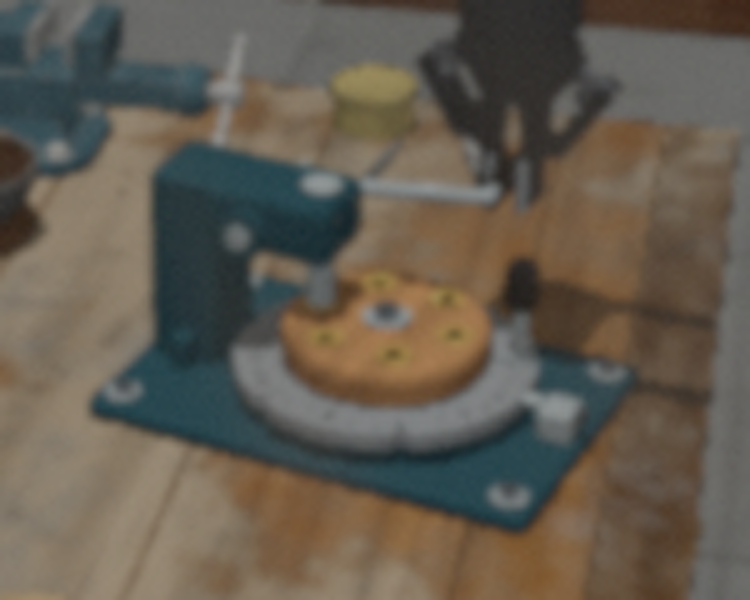

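Force has risen to 27 N, past the 12 N pressing load, and the ram looks down at wood level. Now I'll guide the lever back up along the arc.

```bash
python3 lev.py -0.075 0
```

```text
theta~ 1.1920000000000002 off [ 1.4  0.2 -0.2]
0.0 [ 92.2 -24.9 110.4]
0.0 [ 92.2 -24.9 110.4]
0.0 [ 92.2 -24.9 110.4]
0.0 [ 92.2 -24.9 110.4]
0.0 [ 92.2 -24.9 110.4]
0.0 [ 92.2 -24.9 110.4]
0.0 [ 92.2 -24.9 110.4]
0.0 [ 92.2 -24.9 110.4]
```

```bash
sed -i 's/t=min(ts\[k\]+float(sys.argv\[1\])\*i,float(sys.argv\[2\]))/t=ts[k]+float(sys.argv[1])*i/' lev.py; python3 lev.py -0.075 0
```

```text
theta~ 1.1920000000000002 off [ 1.4  0.2 -0.2]
1.12 [ 1.4 -0.4  9.6]
1.04 [ 3.6 -1.  19.1]
0.97 [ 6.4 -1.7 28.4]
0.89 [ 9.9 -2.7 37.5]
0.82 [14.  -3.8 46.2]
0.74 [18.8 -5.1 54.6]
0.67 [24.1 -6.5 62.7]
0.59 [30.  -8.1 70.3]
```

```bash
python3 -m creep '[1.5,-0.5,9.5,0,0,0, 3.5,-1,19,0,0,0, 6.5,-1.5,28.5,0,0,0, 10,-2.5,37.5,0,0,0, 14,-4,46,0,0,0, 19,-5,54.5,0,0,0, 24,-6.5,62.5,0,0,0, 30,-8,70.5,0,0,0]'; python3 lev.py -0.075 0
```

```text
time_s: 13.85
tool_pos: [0.485, -0.0627, 0.2017]
eef_rot: [[-0.257, 0.007, 0.966], [-0.966, -0.015, -0.257], [0.013, -1.0, 0.01]]
force: [5.9, -1.4, -11.3]
gripper_width: 0.0136
theta~ 0.599 off [ 0.7  0.4 -0.4]
0.52 [ 6.4 -1.7  7.1]
0.45 [13.3 -3.6 13.8]
0.37 [20.7 -5.6 19.9]
0.3 [28.4 -7.7 25.3]
0.22 [36.6 -9.9 30.2]
0.15 [ 45.1 -12.2  34.4]
0.07 [ 53.8 -14.5  38. ]
-0.0 [ 62.8 -16.9  40.9]
```

```bash
python3 -m creep '[6.5,-1.5,7,0,0,0, 13.5,-3.5,14,0,0,0, 20.5,-5.5,20,0,0,0, 28.5,-7.5,25.5,0,0,0, 36.5,-10,30,0,0,0, 45,-12,34.5,0,0,0, 54,-14.5,38,0,0,0, 61,-16.5,40.5,0,0,0]'; python3 lev.py -0.075 0 | head -1
python3 -m creep '[0,0,0,0,0,0,0,0,0,0,0,0,0,0,0,0,0,0,0,0,0,0,0,0,0,0,0,0,0,0,0,0,0,0,0,0]' 1
```

```text
time_s: 14.65
tool_pos: [0.5462, -0.0793, 0.2449]
eef_rot: [[-0.257, 0.008, 0.966], [-0.966, -0.015, -0.257], [0.013, -1.0, 0.012]]
force: [-4.1, -0.0, 6.4]
gripper_width: 0.0134
theta~ 0.0030000000000000027 off [-0.4  0.6  2. ]
time_s: 15.25
tool_pos: [0.5461, -0.0793, 0.2447]
eef_rot: [[-0.257, 0.008, 0.966], [-0.966, -0.015, -0.257], [0.013, -1.0, 0.011]]
force: [-0.0, -0.2, 0.6]
gripper_width: 0.0855
```

```bash
python3 -m creep '[0,0,20,0,0,0,0,0,45,0,0,0,0,0,70,0,0,0,0,0,95,0,0,0,-30,0,105,0,0,0,-70,-30,105,0,0,0,-110,-60,105,0,0,0,-140,-90,105,0,0,0]'
python3 - <<'E'
from h import *
d=grab("scene","s9");i=d["img"]; cv2.imwrite("pics/z9.png",cv2.resize(i[180:300,195:345],None,fx=5,fy=5,interpolation=cv2.INTER_CUBIC))
P=cloud(d)
m=(i.max(2)<60)&(P[...,2]>.2)&(P[...,2]<.262)&(np.hypot(P[...,0]-.548,P[...,1]+.08)<.06)
print("grip",m.sum(),P[m].mean(0),cv2.minAreaRect(P[m][:,:2].astype(np.float32)*1000))
d=grab("side","d9");i=d["img"]; cv2.imwrite("pics/z10.png",cv2.resize(i[180:300,220:370],None,fx=5,fy=5,interpolation=cv2.INTER_CUBIC))
E
```

```text
time_s: 16.05
tool_pos: [0.4039, -0.1694, 0.3499]
eef_rot: [[-0.255, 0.007, 0.967], [-0.967, -0.016, -0.255], [0.013, -1.0, 0.011]]
force: [0.5, -1.9, -0.6]
gripper_width: 0.0854
grip 72 [ 0.54147967 -0.09850549  0.24754653] ((542.8487548828125, -95.45764923095703), (28.405956268310547, 14.257104873657227), 74.6756591796875)
```

View pics/z9.png

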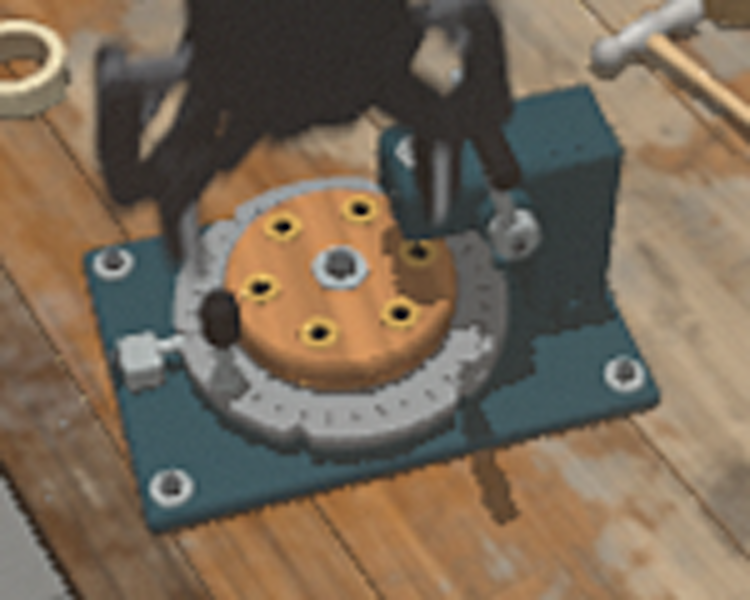

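View pics/z10.png

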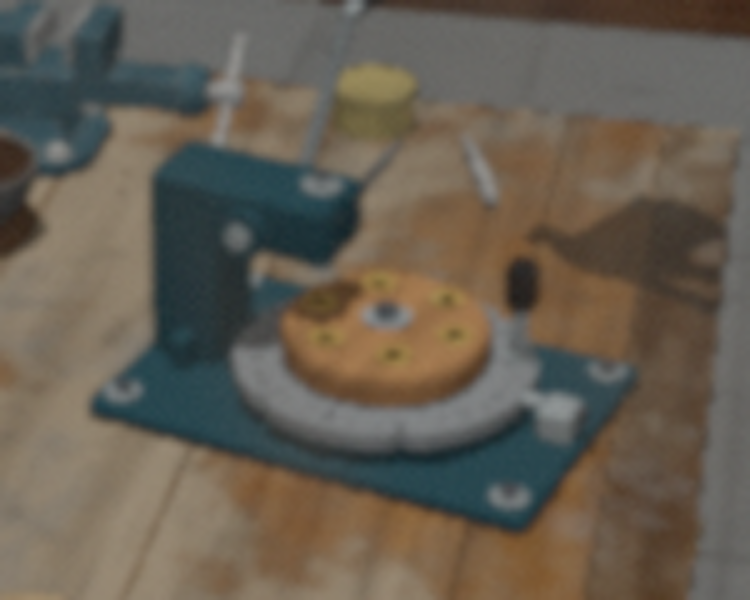

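The bush at (418,252) looks flush and the lever is up. The table features sit where they did before pressing. One depth check on the bush, then I'll hand in.

```bash
python3 - <<'E'
from h import *
c=[.522+.046*.965,.017-.046*.262]
for n in ("s9","d9"):
    d=load(n);P=cloud(d)
    m=(np.hypot(P[...,0]-c[0],P[...,1]-c[1])<.011)&(P[...,2]>.05)&(P[...,2]<.085)
    a=np.radians(165-0.2); r=lambda k:np.array([.522,.017])+.046*np.array([np.cos(k),np.sin(k)])
    o=[np.median(P[(np.hypot(P[...,0]-r(np.radians(-15.2+60*k))[0],P[...,1]-r(np.radians(-15.2+60*k))[1])<.011)&(P[...,2]>.05)&(P[...,2]<.085)][:,2]) for k in range(6)]
    print(n,m.sum(),np.round(o,4), np.percentile(P[m][:,2],[50,90,98]))
d=load("s9"); hs=plane(d,[(195+283/5,180+226/5),(195+260/5,180+288/5),(195+318/5,180+332/5),(195+400/5,180+313/5),(195+360/5,180+209/5)],.063)
a=cv2.absdiff(load("s9")["img"],load("s4")["img"])[225:275,240:280].mean(); print("table diff",a)
from cell import r
r.close_job()
E
```

```text
s9 39 [0.0635 0.0639 0.064  0.0644 0.0639 0.0631] [0.06348087 0.06601506 0.06711047]
d9 19 [0.0618 0.0626 0.0622 0.0618 0.0615 0.0623] [0.06177957 0.06354456 0.06450927]
table diff 4.037333333333334
the job is handed in; nothing more can be done
```

I turned the table anticlockwise by its knob until the proud bush was under the ram. I then pulled the lever down until the force rose to 27 N, guided it back up, let go and moved the arm clear. The job was handed in at about 16 s; no verdict was reported.

What the last checks showed:
- **Table angle:** about -0.2°, with a spread of about 0.7°, measured before pressing. The press yaw was -15.2° and the bush phase -15.4°. After pressing I only compared pictures, and the table looked unmoved.
- **Bush height:** level with the other five within about 1 mm in both camera views, 63.5 mm against 63.1–64.4 mm and 61.8 mm against 61.5–62.6 mm.
- **Lever:** about 0 rad when I let go, and it looked fully up in the last pictures. The gripper hid part of the grip in the last scene view, so its final position measurement (-95 mm in y instead of -80 mm) is not usable.
- **Pressing stop:** the hand position read about 1.19 rad, past the nominal 1.10. I put this down to give in the grip or arm.
- **Loose things:** the arm never went near the punches, tape or sanding block, but I did not measure their positions again.

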